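Clamp the phone in the quick-release repair jig

TASK

A phone in its cradle lies loose in one of the two repair jigs. While that jig's cam lever is still open, turn its wing nut clockwise (seen from above) to its stop, so that the lever will meet firm resistance; then swing the lever, on the opposite side, fully shut so that the cradle is clamped.

Things in the scene. Friction and masses are not known exactly. Their poses are not given: they have to be found in the camera images.
- jig: Fixed aluminium jig with the phone in it; its twin, on the other side of the table, is empty. Origin: base underside centre, on the table; z up. Base 190 (x) x 156 (y) x 8 mm; cradle guides at both x ends, up to 28 mm high. Wing nut on an upright axis at x = 0, y = +62.5 mm; cam lever on an upright axis at x = 0, y = -62.5 mm; the cradle between them.
- cradle: Loose aluminium cradle, 156 (x) x 96 (y) x 26 mm, with a black phone fixed on it, 0.5 kg in all; it lies on the jig's base, its axes along the jig's. Origin: underside centre, 8 mm above the table; phone's top at 42 mm. Nut and lever have eccentric collars beside it: the tightened nut takes up the slack (4 mm), then the shut lever presses it against the nut with some 30 N.
- nut (a joint): Steel wing nut, upright axis. One straight wing through the axis, 46 mm long, 10 thick, between 46 and 66 mm above the table. Rad: 0 is loose, with the wing's length 0.75 rad counterclockwise (from above) of the jig's x; grows clockwise; end stop 1.5 (tight), wing then 0.75 rad clockwise of x. Starts 0 to 0.25. About 0.12 N m; stays where left. Can be pinched from above and turned in one go.
- lever (a joint): Steel cam lever, upright axis. Arm 10 mm thick, 23 to 37 mm above the table, end knob 18 mm across, 68 mm from the axis. Rad: 0 (open) points to the jig's -y; grows as it swings level, clockwise from above, to -x; end stop 1.5 (shut), pointing to -x. Starts 0 to 0.3. Takes 0.1 N m, about 0.2 when clamping; stays where left. A shut gripper can push it from its +x side.

How it is judged:
On the way, in this order (a step that is already met when the one before it is completed fails the run):
1. the nut is turned to its stop (within 0.3 rad) while the lever is still open (under 0.6 rad) (value of joint nut above 1.2 rad and value of joint lever below 0.6 rad), for 0.2 s.
2. the lever is shut (within 0.2 rad) and the cradle is clamped (value of joint lever above 1.3 rad and contact force between cradle and jig above 30 N), for 0.2 s.
At the end, for the whole second after the job is handed in: The nut is within 0.3 rad of its stop (above 1.2), the lever within 0.2 rad of fully shut (above 1.3), and the cradle is clamped in the jig (contact forces between cradle and jig above 30 N in sum) (all of step 2 and value of joint nut above 1.2 rad); the robot touches nothing.
It also fails if it takes over 48 s, if anything falls off the work surface, if the arm or the gripper's body presses on something with over 40 N, if the wrist force passes 120 N, or if a joint passes its speed limit or range.

ROBOT

A 6-joint arm with a two-finger parallel gripper is mounted at the origin on the work surface. World frame = base frame: x ahead of the robot, y to its left, z up, the work surface at z = 0. Lengths are in m, angles in rad, forces in N, time in s.
With the tool pointing down it reaches from about 0.325 to 0.9 m from the base axis. Payload 6.1 kg.
Tool frame: the origin (TCP) lies midway between the tips of the shut fingers; the grasp point (between the pads) lies 19 mm behind it; z points along the fingers, y is the line along which they close (so a half turn about z gives the same grasp; the last joint's range is limited). The gripper opens to 85 mm and grips with 20 to 120 N. Pads are 22 mm wide; open, the fingers measure 114 mm over their backs; the gripper's body (76 mm by 85 mm) begins 54 mm behind the grasp point. The pads swing forward as they close: fully open they stand 13 mm farther back than shut.
Start: joints at [-1.235, 0.22, 1.526, -0, 1.395, -0.126], TCP at [0.278, -0.56, 0.231] pointing down, gripper open.
Joint ranges: [-2.98, 2.98], [-0.91, 2.08], [0.09, 2.57], [-1.24, 4.39], [0.2, 2.65], [-2.68, 2.68]. Speed limits (rad/s): [2.57, 2.57, 3.01, 3.14, 3.14, 3.14].

INTERFACE

Orientations are given as a unit quaternion [x, y, z, w].
In Python, from station import ctrl gives the robot as it stands.
- The arm moves only by the tool drive_effector, called after "Emit:" in YAML: its name, and indented under it one key for each argument. Schema: {"type":"object","properties":{"plan":{"type":"array","items":{"type":"array","items":{"type":"array","items":{"type":"number"},"minItems":7,"maxItems":7},"minItems":1,"maxItems":10},"minItems":1,"maxItems":1},"only":{"type":"string"},"quiet":{"type":"boolean"},"lines":{"type":"string"}},"required":["plan"],"additionalProperties":false}. plan is a list that holds a single list of rows (three levels of brackets), with 1 to 10 rows, each of 7 numbers: the finger opening in m, then dx, dy, dz in units of 100 mm, then a rotation vector rx, ry, rz in units of 0.1 rad; each row is the pose to reach, as a shift and turn from the pose commanded when the call began, along the tool's axes at that moment; what a row does not reach only later rows make up. A row lasts 1/12 s, in which the tool goes at most 0.0417 m and 0.125 rad, less where a joint would pass 70% of its speed; a pose out of reach is approached as far as the arm can. The fingers move at their own pace and stop on an object; the grip force is fixed at half the most. Time passes only in rows, so rows that do not move let the fingers close. The tool returns the time, the measured TCP pose, the force, the opening and the grip force at its end. only (a regular expression) keeps the lines of the reply that match it, lines (a string "A,B") keeps lines A to B, and quiet returns only ok. Input that does not fit is refused with a message, and nothing moves.
- ctrl.get_state(): the state, without advancing time (a new reading comes with each control period).
- ctrl.get_image(name): name is "scene" or "top" or "wrist"; returns a dict with "frame" (480x640x3 uint8, red, green, blue), "K" (3x3 intrinsics, pixels), "position" and "orientation" of the camera in the world. Camera axes: x right, y up, looking along -z (the intrinsics and any distortion apply to the point x, -y, -z); pixel columns grow to the right and rows downward; lengths in m; the calibration is good to about 2 mm. A picture is of the moment at which its call begins. There is no depth.
- ctrl.sign_off(): hands the job in; it is judged then, once.
The state is a dict: "t": time; "joints": joint angles; "qvel": joint speeds; "tau": joint torques, N m; "position": TCP position; "tool_rot": TCP orientation; "ft_force": force on the tool from outside, world axes, zero at the start; "moment": the same for the moment, N m; "opening": finger opening in m; "gripper_force": force on a finger pad.
Only numpy, scipy, OpenCV 4.12 (cv2) and the standard library are available. Lean on these libraries where they do the work, as an engineer would, in place of code of your own. Each camera call takes 0.05 s, during which the arm holds its last target. There are 200 camera calls.

## Working session

There is one attempt and no reset: what is moved stays moved. The work goes in short steps, Python scripts to look and compute and a tool call to move; the robot and the scene stay as the last step left them, time stands still between calls to the robot, and variables do not carry over. Pictures are saved under pics/ and viewed, at most 10 in all, crops included, and the job is handed in when it is done.

```bash
ls; mkdir -p pics; python3 - <<'E'
from station import ctrl
import cv2
s=ctrl.get_state();print(s)
for n in("scene","top"):
    i=ctrl.get_image(n);cv2.imwrite(f"pics/{n}0.png",i["frame"][:,:,::-1]);print(n,i["K"],i["position"],i["orientation"],[k for k in i])
E
```

```text
pics
station.py
{'t': 0.0, 'joints': array([-1.23509422e+00,  2.21231085e-01,  1.52760327e+00,  9.58248497e-06,
        1.39468926e+00, -1.26123747e-01]), 'qvel': array([ 1.16656084e-03,  4.67271657e-05,  8.30113555e-05,  2.44453526e-04,
       -1.12758098e-03, -2.97466642e-04]), 'tau': array([-9.73727765e-10, -4.96896136e+01, -3.89395809e+01, -9.18996489e-05,
        1.10543586e-02, -1.03871855e-05]), 'position': array([ 0.27827746, -0.55896378,  0.23020031]), 'tool_rot': array([ 9.73457602e-01,  2.28865388e-01, -9.62965314e-05, -9.60679036e-04]), 'ft_force': array([-0.27633878, -0.31237537, -0.59030372]), 'moment': array([ 0.00506403,  0.01306063, -0.00427644]), 'gripper_force': 0.0, 'opening': 0.08575568481235922}
scene [[479.66117829   0.         324.66610941]
 [  0.         479.66117829 253.00097288]
 [  0.           0.           1.        ]] [ 1.06041593 -0.39096304  0.70783318] [0.31489244 0.1590953  0.40709566 0.84249899] ['frame', 'K', 'position', 'orientation']
top [[614.13477186   0.         307.89536791]
 [  0.         614.13477186 242.11954373]
 [  0.           0.           1.        ]] [0.42765373 0.00689358 0.98708019] [-0.05248874  0.05282845  0.71182052 -0.6984022 ] ['frame', 'K', 'position', 'orientation']
```

View pics/top0.png

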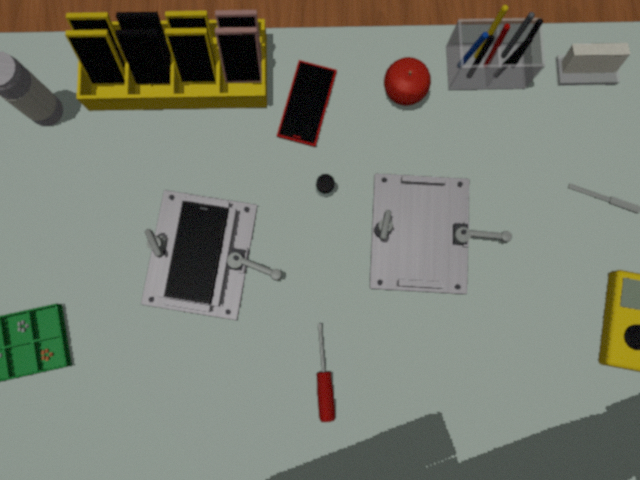

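View pics/scene0.png

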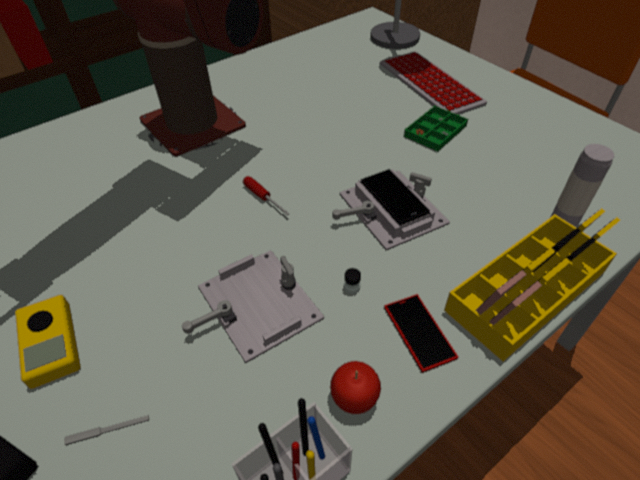

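The top view shows the phone jig at about (200,255), with its nut at (155,242), lever axis at (235,260) and knob at (278,274). The empty twin is at (420,235). The scene view agrees.

```bash
cat > h.py <<'E'
import numpy as np,cv2
from scipy.spatial.transform import Rotation as R
from station import ctrl
def ray(im,px,z):
    K=im["K"];p=np.atleast_2d(px).astype(float)
    d=np.c_[(p[:,0]-K[0,2])/K[0,0],-(p[:,1]-K[1,2])/K[1,1],-np.ones(len(p))]
    d=R.from_quat(im["orientation"]).apply(d);c=np.array(im["position"])
    return c+d*((z-c[2])/d[:,2])[:,None]
def proj(im,P):
    q=R.from_quat(im["orientation"]).inv().apply(np.atleast_2d(P)-im["position"]);K=im["K"]
    return np.c_[K[0,0]*q[:,0]/-q[:,2]+K[0,2],-K[1,1]*q[:,1]/-q[:,2]+K[1,2]]
E
python3 - <<'E'
from h import *
im=ctrl.get_image("top");f=im["frame"].astype(int)
m=((f[:,:,1]-f[:,:,0])<4).astype(np.uint8)
roi=np.zeros_like(m);roi[175:335,130:300]=1;m*=roi
m=cv2.morphologyEx(m,cv2.MORPH_CLOSE,np.ones((5,5)))
m2=cv2.morphologyEx(m,cv2.MORPH_OPEN,np.ones((25,25)))
c=max(cv2.findContours(m2,0,2)[0],key=cv2.contourArea)
b=cv2.boxPoints(cv2.minAreaRect(c));w=ray(im,b,.008)
print(b,w,w.mean(0),np.linalg.norm(w-np.roll(w,1,0),axis=1))
e=[w[i]-w[i-1] for i in range(4)]
print([np.degrees(np.arctan2(v[1],v[0])) for v in e])
cr=cv2.resize(im["frame"][180:330,130:300,::-1],None,fx=4,fy=4,interpolation=cv2.INTER_CUBIC)
cv2.imwrite("pics/crop.png",np.clip(cr*1.3,0,255).astype(np.uint8))
# phone mask
p=((f.max(2)<40).astype(np.uint8))*roi;p=cv2.morphologyEx(p,cv2.MORPH_OPEN,np.ones((9,9)))
c=max(cv2.findContours(p,0,2)[0],key=cv2.contourArea);b=cv2.boxPoints(cv2.minAreaRect(c));w=ray(im,b,.042)
print("phone",w.mean(0),[(np.linalg.norm(w[i]-w[i-1]),np.degrees(np.arctan2(*(w[i]-w[i-1])[1::-1]))) for i in range(4)])
E
```

```text
[[139.50812 304.54816]
 [157.66827 188.32317]
 [257.69495 203.95233]
 [239.53479 320.1773 ]] [[0.47955319 0.27431968 0.008     ]
 [0.66825528 0.24876127 0.008     ]
 [0.63905448 0.08551268 0.008     ]
 [0.45190246 0.11552056 0.008     ]] [0.55969135 0.18102855 0.008     ] [0.16118847 0.19042508 0.16583965 0.18954248]
[np.float64(80.12246323602022), np.float64(-7.713383104982366), np.float64(-100.14142817345581), np.float64(170.89075258376678)]
phone [0.55948632 0.17777139 0.042     ] [(np.float64(0.07038365610886653), np.float64(78.49956638384252)), (np.float64(0.14774738010057786), np.float64(-9.678232839857325)), (np.float64(0.07200709101363965), np.float64(-101.74917131369494)), (np.float64(0.14739215017742155), np.float64(169.6951233039559))]
```

View pics/crop.png

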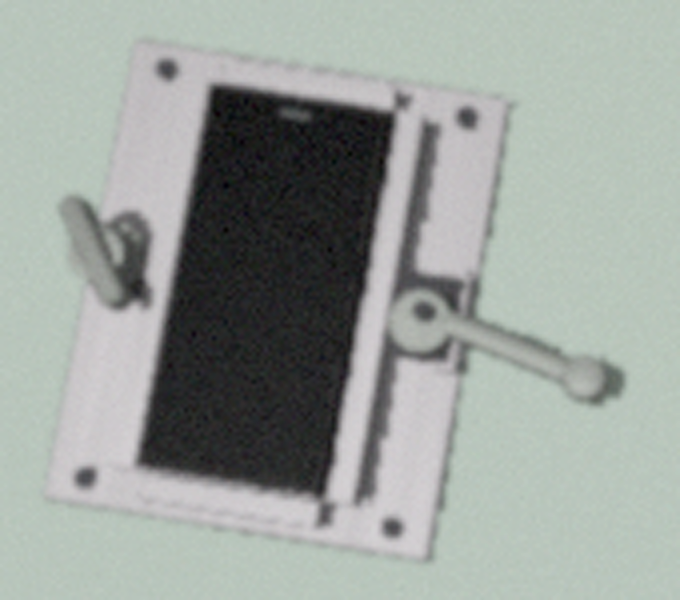

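```bash
python3 - <<'E'
from h import *
im=ctrl.get_image("top")
o=np.array([130,180])
f=lambda l,z:ray(im,np.array(l)/4.+o-.375,z)
w=f([(138,42),(510,100),(432,558),(47,497)],.008);print(w)
ang=lambda v:np.degrees(np.arctan2(v[1],v[0]))
print([(np.linalg.norm(v),ang(v)) for v in(w[0]-w[3],w[1]-w[2],w[0]-w[1],w[3]-w[2])],w.mean(0))
s=f([(167,69),(467,118),(393,527),(86,476)],.008);print("screws",s.mean(0),ang(s[0]-s[3]),ang(s[1]-s[2]),ang(s[0]-s[1]),ang(s[3]-s[2]))
n=f([(74,208),(118,294)],.066);print("nut",n,n.mean(0),np.linalg.norm(n[0]-n[1]),ang(n[0]-n[1]))
l=f([(424,313),(585,377)],.037);print("lever",l,np.linalg.norm(l[0]-l[1]),ang(l[1]-l[0]))
c=s.mean(0)
for y in(-9,-9.5,-10):
    a=np.radians(y);J=np.array([-np.sin(a),np.cos(a)]);print(y,c[:2]+.0625*J,c[:2]-.0625*J)
E
```

```text
[[0.66503584 0.23816287 0.008     ]
 [0.63795494 0.0864476  0.008     ]
 [0.45361245 0.11853855 0.008     ]
 [0.48056252 0.27137702 0.008     ]]
[(np.float64(0.18743955376342167), np.float64(-10.206667497179357)), (np.float64(0.18711489100076265), np.float64(-9.875274329047187)), (np.float64(0.15411326289915825), np.float64(79.87939389149285)), (np.float64(0.1551963449228512), np.float64(79.99980899677239))] [0.55929144 0.17863151 0.008     ]
screws [0.55976236 0.18003722 0.008     ] -10.269041571409243 -10.322947265102963 79.47328719084607 79.56230946950645
nut [[0.58676153 0.24777578 0.066     ]
 [0.55344814 0.23048374 0.066     ]] [0.57010484 0.23912976 0.066     ] 0.03753393552582424 27.432556443564014
lever [[0.54766334 0.11816231 0.037     ]
 [0.52144703 0.05571992 0.037     ]] 0.06772257356513786 -112.77500280705374
-9 [0.56953952 0.24176775] [0.54998521 0.1183067 ]
-9.5 [0.57007784 0.24168007] [0.54944689 0.11839437]
-10 [0.57061537 0.24158771] [0.54890935 0.11848674]
```

```bash
cat >> h.py <<'E'
def rel(target,yaw=None):
    s=ctrl.get_state();r=R.from_quat(s["tool_rot"]);d=r.inv().apply(np.array(target)-s["position"])
    x=r.as_matrix()[:,0];y0=np.degrees(np.arctan2(x[1],x[0]))
    print("pos",s["position"].round(4),"tilt",r.as_matrix()[:,2].round(3),"yaw(tool x) deg",round(y0,2),"j",s["joints"].round(2),"shift",d.round(4),
     "" if yaw is None else "rz %.3f"%-np.radians((yaw-y0+180)%360-180))
E
python3 -c "
from h import *
rel([.424,-.16,.2]);rel([.5706,.241,.15],207.4)"
```

```text
pos [ 0.2784 -0.5592  0.2306] tilt [-0.     0.001 -1.   ] yaw(tool x) deg 26.46 j [-1.24  0.22  1.53  0.    1.39 -0.13] shift [ 0.3082 -0.2924  0.031 ] 
pos [ 0.2784 -0.5592  0.2306] tilt [-0.     0.001 -1.   ] yaw(tool x) deg 26.46 j [-1.24  0.22  1.53  0.    1.39 -0.13] shift [ 0.6181 -0.586   0.0814] rz 3.125
```
Careful: rotation -1.25 (ccw). rz per row -0.125.

Units first: shifts go in units of 100 mm and turns go in units of 0.1 rad. So 0.3 m is 3, -0.29 m is -2.9, -1.2 rad is -12.

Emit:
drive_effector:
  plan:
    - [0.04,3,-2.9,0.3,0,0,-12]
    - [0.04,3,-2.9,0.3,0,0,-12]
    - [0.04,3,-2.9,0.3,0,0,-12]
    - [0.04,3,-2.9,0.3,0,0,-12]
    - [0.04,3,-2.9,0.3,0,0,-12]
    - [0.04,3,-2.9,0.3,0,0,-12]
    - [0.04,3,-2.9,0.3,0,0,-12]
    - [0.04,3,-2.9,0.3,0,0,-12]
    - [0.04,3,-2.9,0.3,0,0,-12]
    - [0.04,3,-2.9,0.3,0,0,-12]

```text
refused: plan: the value is too long (schema: maxItems 1). Nothing was moved.
```

I used the wrong layout. The manual says a list holding one list of rows, three levels of brackets; once more.

Emit:
drive_effector:
  plan:
    - [[0.04,3,-2.9,0.3,0,0,-12],[0.04,3,-2.9,0.3,0,0,-12],[0.04,3,-2.9,0.3,0,0,-12],[0.04,3,-2.9,0.3,0,0,-12],[0.04,3,-2.9,0.3,0,0,-12],[0.04,3,-2.9,0.3,0,0,-12],[0.04,3,-2.9,0.3,0,0,-12],[0.04,3,-2.9,0.3,0,0,-12],[0.04,3,-2.9,0.3,0,0,-12],[0.04,3,-2.9,0.3,0,0,-12]]

```text
t: 1.03
position: [0.4174, -0.1659, 0.2014]
tool_rot: [0.672, 0.741, 0.0, 0.0]
ft_force: [0.5, -0.0, 0.2]
opening: 0.0403
gripper_force: 0.0
```

```bash
python3 -c "
from h import *
rel([.5706,.241,.15],207.4)"
```

```text
pos [ 0.4174 -0.1659  0.2014] tilt [ 0.001 -0.    -1.   ] yaw(tool x) deg 95.55 j [-0.55 -0.19  2.    0.    1.33 -0.65] shift [0.3902 0.1918 0.0514] rz -1.952
```

In the tool's units: 0.39 m is 3.9, 0.192 m is 1.92, -1.2 rad is -12.

Emit:
drive_effector:
  plan:
    - [[0.04,3.9,1.92,0.5,0,0,-12],[0.04,3.9,1.92,0.5,0,0,-12],[0.04,3.9,1.92,0.5,0,0,-12],[0.04,3.9,1.92,0.5,0,0,-12],[0.04,3.9,1.92,0.5,0,0,-12],[0.04,3.9,1.92,0.5,0,0,-12],[0.04,3.9,1.92,0.5,0,0,-12],[0.04,3.9,1.92,0.5,0,0,-12],[0.04,3.9,1.92,0.5,0,0,-12],[0.04,3.9,1.92,0.5,0,0,-12]]

```text
t: 1.87
position: [0.5658, 0.2209, 0.1534]
tool_rot: [0.136, 0.991, -0.0, -0.0]
ft_force: [0.7, -1.1, 0.2]
opening: 0.04
gripper_force: 0.0
```

```bash
python3 -c "
from h import *
rel([.5706,.241,.15],207.4)"
```

```text
pos [0.5658 0.2209 0.1534] tilt [-0. -0. -1.] yaw(tool x) deg 164.35 j [ 0.24  0.24  1.65 -0.    1.25 -1.06] shift [0.0008 0.0207 0.0034] rz -0.751
```

In the tool's units: -0.72 rad is -7.2.

Emit:
drive_effector:
  plan:
    - [[0.04,0,0,0,0,0,-7.2],[0.04,0,0,0,0,0,-7.2],[0.04,0,0,0,0,0,-7.2],[0.04,0,0,0,0,0,-7.2],[0.04,0,0,0,0,0,-7.2],[0.04,0,0,0,0,0,-7.2],[0.04,0,0,0,0,0,-7.2],[0.04,0,0,0,0,0,-7.2]]

```text
t: 2.53
position: [0.5654, 0.2186, 0.1536]
tool_rot: [-0.217, 0.976, 0.0, -0.0]
ft_force: [0.1, 0.0, -1.4]
opening: 0.04
gripper_force: 0.0
```

```bash
python3 - <<'E'
from h import *
rel([.5706,.241,.15],207.4)
im=ctrl.get_image("wrist");cv2.imwrite("pics/w1.png",im["frame"][:,:,::-1])
print(proj(im,[[.5706,.241,.066],[.549,.1185,.037]]),im["position"])
np.save("w1.npy",im,allow_pickle=True)
E
```

```text
pos [0.5654 0.2186 0.1536] tilt [-0. -0. -1.] yaw(tool x) deg -154.95 j [ 0.24  0.24  1.65  0.    1.25 -1.77] shift [-0.0142  0.0181  0.0036] rz -0.041
[[349.04578512 266.97966594]
 [210.31565288 162.24091398]] [0.5053071  0.18982925 0.29633858]
```

View pics/w1.png

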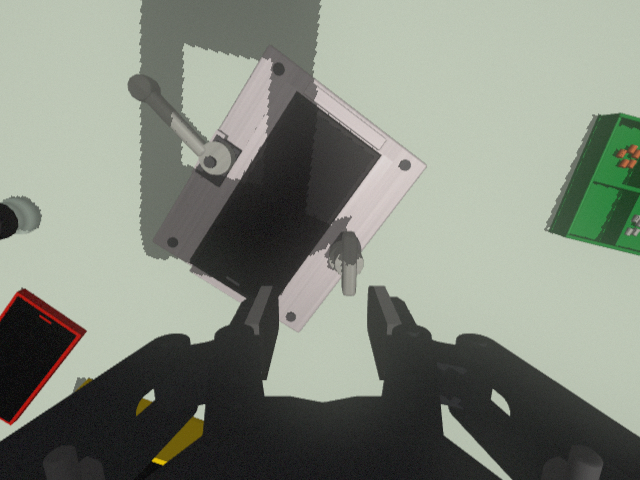

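The wrist view shows the wing from about (344,234) to (348,294) and the lever hub at (213,160). Predictions were (349,267) for the nut axis and (210,162) for the hub, so it agrees.

```bash
python3 - <<'E'
from h import *
im=np.load("w1.npy",allow_pickle=True).item()
n=ray(im,[[344,234],[348,294]],.066);print(n,n.mean(0),np.linalg.norm(n[0]-n[1]),np.degrees(np.arctan2(*(n[1]-n[0])[1::-1])))
print(ray(im,[[213,160],[143,88]],.037))
rel([.5702,.2405,.044],207.4)
E
```

```text
[[0.55040818 0.22712182 0.066     ]
 [0.58958253 0.2495308  0.066     ]] [0.56999536 0.23832631 0.066     ] 0.04513082669111256 29.770934640039687
[[0.54664479 0.11973715 0.037     ]
 [0.52136654 0.0584548  0.037     ]]
pos [0.5655 0.2186 0.1537] tilt [-0. -0. -1.] yaw(tool x) deg -154.96 j [ 0.24  0.24  1.65  0.    1.25 -1.77] shift [-0.0135  0.0178  0.1097] rz -0.041
```

In the tool's units: 0.06 m is 0.6, 0.03 m is 0.3, -0.05 rad is -0.5.

Emit:
drive_effector:
  plan:
    - [[0.04,-0.13,0.17,0.3,0,0,-0.5],[0.04,-0.13,0.17,0.3,0,0,-0.5],[0.04,-0.13,0.17,0.6,0,0,-0.5],[0.04,-0.13,0.17,0.6,0,0,-0.5],[0.04,-0.13,0.17,0.6,0,0,-0.5]]

```text
t: 3.0
position: [0.5684, 0.2389, 0.0922]
tool_rot: [-0.242, 0.97, -0.0, -0.002]
ft_force: [0.9, -0.7, -0.1]
opening: 0.0399
gripper_force: 0.0
```

```bash
python3 -c "
from h import *
rel([.570,.2395,.044],208.2)"
```

```text
pos [0.5684 0.2389 0.0922] tilt [-0.005 -0.001 -1.   ] yaw(tool x) deg -152.0 j [ 0.27  0.34  1.66 -0.    1.15 -1.79] shift [-0.0019 -0.0003  0.0482] rz -0.004
```

Emit:
drive_effector:
  plan:
    - [[0.04,-0.01,0,0.25,0,0,0],[0.04,-0.01,0,0.48,0,0,0],[0.04,-0.01,0,0.48,0,0,0],[0.04,-0.01,0,0.48,0,0,0]]

```text
t: 3.33
position: [0.5705, 0.2397, 0.0461]
tool_rot: [-0.242, 0.97, -0.0, -0.001]
ft_force: [-0.3, 0.3, -0.7]
opening: 0.04
gripper_force: 0.0
```

```bash
python3 -c "
from h import *
rel([.570,.2395,.044],208.2)"
```

```text
pos [0.5705 0.2397 0.0461] tilt [-0.002 -0.    -1.   ] yaw(tool x) deg -151.97 j [ 0.27  0.4   1.68 -0.    1.07 -1.79] shift [0.0005 0.0001 0.0021] rz -0.003
```

Emit:
drive_effector:
  plan:
    - [[0.0,0,0,0,0,0,0],[0.0,0,0,0,0,0,0],[0.0,0,0,0,0,0,0],[0.0,0,0,0,0,0,0],[0.0,0,0,0,0,0,0],[0.0,0,0,0,0,0,0]]

```text
t: 3.83
position: [0.5712, 0.2425, 0.0487]
tool_rot: [-0.243, 0.97, 0.002, 0.001]
ft_force: [-5.0, 6.3, 3.1]
opening: 0.0188
gripper_force: 58.5
```

```bash
python3 -c "
from h import *
rel([.570,.2395,.044],208.2);print(ctrl.get_state()['moment'])"
```

```text
pos [0.5712 0.2425 0.0487] tilt [ 0.001  0.004 -1.   ] yaw(tool x) deg -151.92 j [ 0.27  0.4   1.67  0.    1.07 -1.79] shift [ 0.0025 -0.002   0.0047] rz -0.002
[ 1.13412288  0.91050193 -0.04299587]
```

```bash
python3 - <<'E'
from h import *
im=ctrl.get_image("wrist");c=im["frame"][200:420,230:450,::-1];cv2.imwrite("pics/w2.png",np.clip(cv2.resize(c,None,fx=2.7,fy=2.7)*1.6,0,255).astype(np.uint8))
rel([.570,.2395,.044],208.2);print(ctrl.get_state()['opening'])
E
```

```text
pos [0.5712 0.2424 0.0487] tilt [ 0.001  0.004 -1.   ] yaw(tool x) deg -151.92 j [ 0.27  0.4   1.67  0.    1.07 -1.79] shift [ 0.0025 -0.002   0.0047] rz -0.002
0.01876355667529166
```

View pics/w2.png

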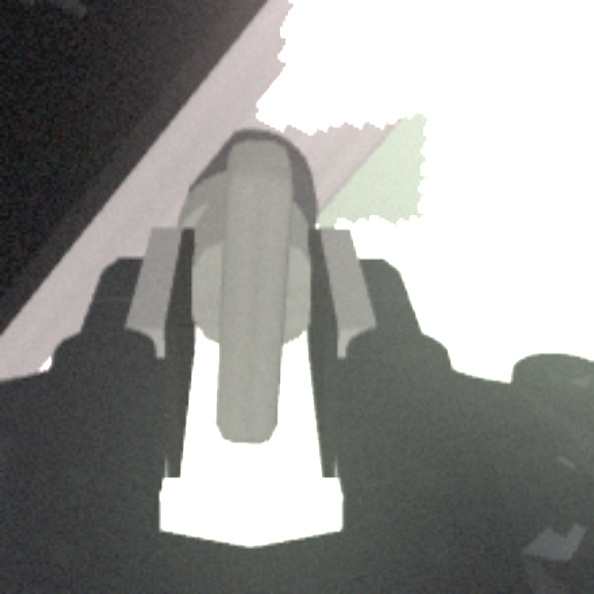

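The picture shows both pads on the round hub below the wing (hub about x=190–310, wing centred at x≈252). I'll open, rise about 10 mm, shift 2 mm and re-grip on the wing.

In the tool's units: 0.002 m is 0.02, -0.001 m is -0.01.

Emit:
drive_effector:
  plan:
    - [[0.04,0,0,0,0,0,0],[0.04,0,0,0,0,0,0],[0.04,-0.01,0.02,-0.09,0,0,0],[0.04,-0.01,0.02,-0.09,0,0,0],[0.0,-0.01,0.02,-0.09,0,0,0],[0.0,-0.01,0.02,-0.09,0,0,0],[0.0,-0.01,0.02,-0.09,0,0,0],[0.0,-0.01,0.02,-0.09,0,0,0],[0.0,-0.01,0.02,-0.09,0,0,0],[0.0,-0.01,0.02,-0.09,0,0,0]]

```text
t: 4.72
position: [0.5716, 0.2428, 0.0562]
tool_rot: [-0.242, 0.97, 0.0, 0.001]
ft_force: [-2.9, 0.7, 8.7]
opening: 0.0163
gripper_force: 58.5
```

```bash
python3 -c "
from h import *
rel([.571,.242,.055],208.2);print(ctrl.get_state()['moment'])"
```

```text
pos [0.5716 0.2428 0.0562] tilt [ 0.001  0.001 -1.   ] yaw(tool x) deg -151.93 j [ 0.27  0.39  1.67  0.    1.08 -1.79] shift [ 0.0009 -0.0004  0.0012] rz -0.002
[ 0.26000824  0.43717461 -0.01906988]
```

In the tool's units: -0.004 m is -0.04.

Emit:
drive_effector:
  plan:
    - [[0.04,0,0,0,0,0,0],[0.04,0,0,-0.04,0,0,0],[0.04,0,0,-0.04,0,0,0],[0.0,0,0,-0.04,0,0,0],[0.0,0,0,-0.04,0,0,0],[0.0,0,0,-0.04,0,0,0],[0.0,0,0,-0.04,0,0,0],[0.0,0,0,-0.04,0,0,0],[0.0,0,0,-0.04,0,0,0]]

```text
t: 5.47
position: [0.5707, 0.2423, 0.0588]
tool_rot: [-0.243, 0.97, 0.0, -0.0]
ft_force: [-1.1, 1.4, 2.0]
opening: 0.0081
gripper_force: 59.9
```

```bash
python3 -c "
from h import *
rel([.571,.242,.055],208.2);print(ctrl.get_state()['moment'])"
```

```text
pos [0.5707 0.2423 0.0588] tilt [-0.001  0.    -1.   ] yaw(tool x) deg -151.91 j [ 0.27  0.38  1.67  0.    1.09 -1.79] shift [-0.0001 -0.0004  0.0038] rz -0.002
[ 0.08307442  0.32737085 -0.06596506]
```

Emit:
drive_effector:
  plan:
    - [[0,0,0,0,0,0,0.7],[0,0,0,0,0,0,1.4],[0,0,0,0,0,0,2.1],[0,0,0,0,0,0,2.8],[0,0,0,0,0,0,3.5],[0,0,0,0,0,0,4.2],[0,0,0,0,0,0,4.9],[0,0,0,0,0,0,5.6],[0,0,0,0,0,0,6.3],[0,0,0,0,0,0,7]]

```text
t: 6.3
position: [0.5708, 0.2417, 0.0588]
tool_rot: [0.106, 0.994, -0.001, -0.0]
ft_force: [-1.8, -1.4, 3.5]
opening: 0.0074
gripper_force: 60.0
```

```bash
python3 -c "
from h import *
rel([.571,.242,.055],208.2-81);print(ctrl.get_state()['moment'])"
```

```text
pos [0.5708 0.2417 0.0588] tilt [-0.    -0.001 -1.   ] yaw(tool x) deg 167.81 j [ 0.27  0.38  1.67 -0.    1.09 -1.08] shift [-0.0001  0.0004  0.0038] rz 0.709
[-0.34518582  0.30058566  0.13228844]
```

Emit:
drive_effector:
  plan:
    - [[0,0,0,0,0,0,0.7],[0,0,0,0,0,0,1.4],[0,0,0,0,0,0,2.1],[0,0,0,0,0,0,2.8],[0,0,0,0,0,0,3.5],[0,0,0,0,0,0,4.2],[0,0,0,0,0,0,4.9],[0,0,0,0,0,0,5.6],[0,0,0,0,0,0,6.3],[0,0,0,0,0,0,7]]

```text
t: 7.13
position: [0.5705, 0.2411, 0.0588]
tool_rot: [0.441, 0.898, -0.001, -0.0]
ft_force: [-2.9, -4.0, 4.6]
opening: 0.008
gripper_force: 60.3
```

```bash
python3 -c "
from h import *
rel([.571,.242,.055],208.2-81);print(ctrl.get_state()['moment'])"
```

```text
pos [0.5705 0.2411 0.0588] tilt [-0.001 -0.002 -1.   ] yaw(tool x) deg 127.71 j [ 0.27  0.38  1.67 -0.    1.09 -0.38] shift [0.0004 0.001  0.0038] rz 0.009
[-0.73664748  0.52210016  0.15604131]
```

In the tool's units: 0.05 rad is 0.5.

Emit:
drive_effector:
  plan:
    - [[0,0,0,0,0,0,0.5],[0,0,0,0,0,0,0.5],[0,0,0,0,0,0,0.5],[0,0,0,0,0,0,0.5]]

```text
t: 7.47
position: [0.5704, 0.2411, 0.0588]
tool_rot: [0.461, 0.888, -0.001, -0.0]
ft_force: [-2.8, -3.5, 4.1]
opening: 0.0074
gripper_force: 61.0
```

```bash
python3 -c "
from h import *
rel([.571,.242,.055],208.2-81);print(ctrl.get_state()['moment'])"
```

```text
pos [0.5704 0.2411 0.0588] tilt [-0.001 -0.003 -1.   ] yaw(tool x) deg 125.12 j [ 0.27  0.38  1.67 -0.    1.09 -0.34] shift [0.0004 0.001  0.0037] rz -0.036
[-0.68638909  0.55323041  0.6820902 ]
```

Emit:
drive_effector:
  plan:
    - [[0.04,0,0,0,0,0,0],[0.04,0,0,0,0,0,0],[0.04,0,0,0,0,0,0],[0.04,0,0,-0.4,0,0,0],[0.04,0,0,-0.8,0,0,0],[0.04,0,0,-0.8,0,0,0],[0.04,0,0,-0.8,0,0,0],[0.04,0,0,-0.8,0,0,0]]

```text
t: 8.13
position: [0.5711, 0.2425, 0.1391]
tool_rot: [0.462, 0.887, 0.0, 0.0]
ft_force: [0.1, 0.4, -0.7]
opening: 0.0399
gripper_force: 0.0
```

```bash
python3 - <<'E'
from h import *
im=ctrl.get_image("wrist");np.save("w3.npy",im,allow_pickle=True);cv2.imwrite("pics/w3.png",im["frame"][:,:,::-1])
rel([.571,.242,.13]);print(proj(im,[[.571,.242,.066],[.5475,.119,.037]]))
E
```

```text
pos [0.5703 0.2422 0.1379] tilt [-0.001 -0.    -1.   ] yaw(tool x) deg 125.01 j [ 0.27  0.29  1.63  0.    1.23 -0.34] shift [-0.0006  0.0005  0.0079] 
[[320.73346778 254.21191975]
 [210.04831477 346.38378195]]
```

View pics/w3.png

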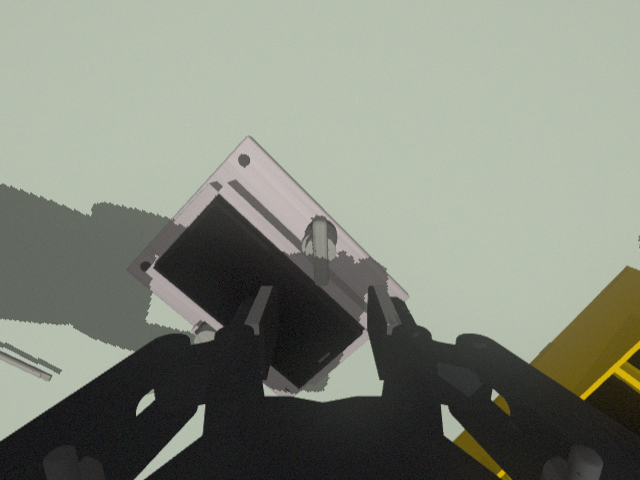

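Moment 0.68 N·m shows the nut is at its stop. In the picture the wing runs from (319,220) to (321,281), parallel to tool x at −55°, as expected for tight. Next is the lever.

```bash
cat >> h.py <<'E'
def push(deg,off,z,r=.042,A=(.548,.119)):
    a=np.radians(deg);u=np.array([np.cos(a),np.sin(a)]);n=np.array([-u[1],u[0]])
    p=np.array(A)+r*u+off*n;return [*p,z]
E
python3 -c "
from h import *
p=push(-112.5,.035,.12);print(p);rel(p,157.5)"
```

```text
[np.float64(0.5642630794785612), np.float64(0.06680313950174781), 0.12]
pos [0.5703 0.2422 0.1379] tilt [-0.001 -0.    -1.   ] yaw(tool x) deg 125.01 j [ 0.27  0.29  1.63  0.    1.23 -0.34] shift [-0.1402 -0.1056  0.0179] rz -0.567
```

Emit:
drive_effector:
  plan:
    - [[0,-1.4,-1.05,0.1,0,0,-5.6],[0,-1.4,-1.05,0.1,0,0,-5.6],[0,-1.4,-1.05,0.1,0,0,-5.6],[0,-1.4,-1.05,0.1,0,0,-5.6],[0,-1.4,-1.05,0.1,0,0,-5.6],[0,-1.4,-1.05,0.1,0,0,-5.6],[0,-1.4,-1.05,0.1,0,0,-5.6],[0,-1.4,-1.05,0.1,0,0,-5.6]]

```text
t: 8.85
position: [0.5646, 0.0679, 0.1277]
tool_rot: [0.2, 0.98, 0.0, -0.001]
ft_force: [-0.1, 0.9, -0.5]
opening: 0.0
gripper_force: 0.0
```

```bash
python3 - <<'E'
from h import *
rel(push(-112.5,.035,.02),157.5)
im=ctrl.get_image("top");cv2.imwrite("pics/t4.png",cv2.resize(im["frame"][180:330,130:330,::-1],None,fx=4,fy=4))
im=ctrl.get_image("wrist");cv2.imwrite("pics/w4.png",im["frame"][:,:,::-1]);np.save("w4.npy",im,allow_pickle=True)
E
```

```text
pos [0.5646 0.0679 0.1277] tilt [-0.002  0.001 -1.   ] yaw(tool x) deg 156.98 j [-0.02  0.19  1.77  0.    1.19 -1.19] shift [-0.0003 -0.0011  0.1077] rz -0.009
```

View pics/w4.png

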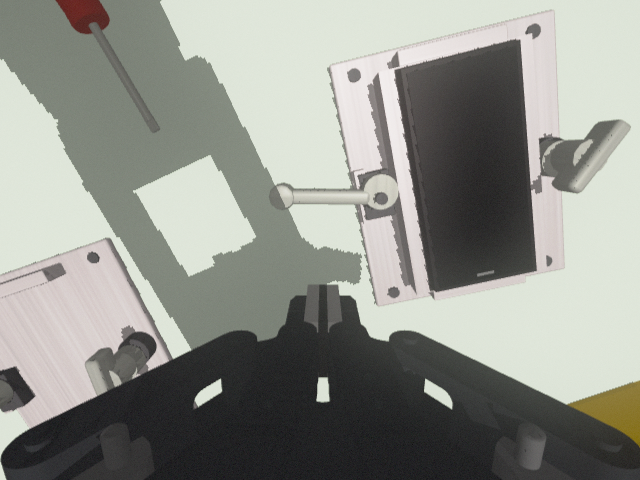

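The wrist view shows the lever undisturbed from the hub (380,192) to the knob (283,196). The shut fingers (column 323) are beside mid-arm on the +x side. Descending is clear.

In the tool's units: 0.105 m is 1.05, 0.08 m is 0.8.

Emit:
drive_effector:
  plan:
    - [[0,0,0,0.4,0,0,0],[0,0,0,0.8,0,0,0],[0,0,0,1.05,0,0,0],[0,0,0,1.05,0,0,0],[0,0,0,1.05,0,0,0],[0,0,0,1.05,0,0,0]]

```text
t: 9.45
position: [0.5666, 0.0681, 0.0255]
tool_rot: [0.198, 0.98, 0.0, 0.001]
ft_force: [0.9, 0.2, 0.3]
opening: 0.0004
gripper_force: 0.0
```

```bash
python3 - <<'E'
from h import *
for d in(-113,-130,-150,-170,-190): rel(push(d,.016,.02),d+270)
E
```

```text
pos [0.5666 0.0681 0.0255] tilt [ 0.002  0.    -1.   ] yaw(tool x) deg 157.14 j [-0.02  0.33  1.82  0.    0.99 -1.19] shift [ 0.0211 -0.0024  0.0054] rz 0.002
pos [0.5666 0.0681 0.0255] tilt [ 0.002  0.    -1.   ] yaw(tool x) deg 157.14 j [-0.02  0.33  1.82  0.    0.99 -1.19] shift [ 0.034  -0.0052  0.0054] rz 0.299
pos [0.5666 0.0681 0.0255] tilt [ 0.002  0.    -1.   ] yaw(tool x) deg 157.14 j [-0.02  0.33  1.82  0.    0.99 -1.19] shift [ 0.0496 -0.0035  0.0054] rz 0.648
pos [0.5666 0.0681 0.0255] tilt [ 0.002  0.    -1.   ] yaw(tool x) deg 157.14 j [-0.02  0.33  1.82  0.    0.99 -1.19] shift [0.0635 0.0035 0.0053] rz 0.997
pos [0.5666 0.0681 0.0255] tilt [ 0.002  0.    -1.   ] yaw(tool x) deg 157.14 j [-0.02  0.33  1.82  0.    0.99 -1.19] shift [0.0743 0.0147 0.0053] rz 1.346
```

Emit:
drive_effector:
  plan:
    - [[0,0.12,-0.02,0.03,0,0,0],[0,0.21,-0.025,0.03,0,0,0],[0,0.27,-0.04,0.03,0,0,1.5],[0,0.34,-0.05,0.03,0,0,2.4],[0,0.38,-0.05,0.03,0,0,3.3],[0,0.42,-0.05,0.03,0,0,4.2],[0,0.46,-0.045,0.03,0,0,5.3],[0,0.5,-0.035,0.03,0,0,6.4],[0,0.5,-0.035,0.03,0,0,6.4]]

```text
t: 10.2
position: [0.5193, 0.0825, 0.0233]
tool_rot: [0.499, 0.867, 0.0, 0.002]
ft_force: [-0.8, -6.0, -0.1]
opening: 0.0002
gripper_force: 2.6
```

```bash
python3 - <<'E'
from h import *
print(ctrl.get_state()["moment"])
for d in(-150,-160,-170,-180,-190,-193): rel(push(d,.016,.022),d+270)
E
```

```text
[-1.06042379  0.05180979  0.01810713]
pos [0.5193 0.0825 0.0233] tilt [ 0.004 -0.002 -1.   ] yaw(tool x) deg 120.13 j [ 0.01  0.24  1.94 -0.    0.96 -0.51] shift [0.0012 0.001  0.0013] rz 0.002
pos [0.5193 0.0825 0.0233] tilt [ 0.004 -0.002 -1.   ] yaw(tool x) deg 120.13 j [ 0.01  0.24  1.94 -0.    0.96 -0.51] shift [ 0.0088 -0.0011  0.0013] rz 0.177
pos [0.5193 0.0825 0.0233] tilt [ 0.004 -0.002 -1.   ] yaw(tool x) deg 120.13 j [ 0.01  0.24  1.94 -0.    0.96 -0.51] shift [ 0.0166 -0.0019  0.0012] rz 0.351
pos [0.5193 0.0825 0.0233] tilt [ 0.004 -0.002 -1.   ] yaw(tool x) deg 120.13 j [ 0.01  0.24  1.94 -0.    0.96 -0.51] shift [ 0.0244 -0.0013  0.0012] rz 0.526
pos [0.5193 0.0825 0.0233] tilt [ 0.004 -0.002 -1.   ] yaw(tool x) deg 120.13 j [ 0.01  0.24  1.94 -0.    0.96 -0.51] shift [0.032  0.0007 0.0012] rz 0.700
pos [0.5193 0.0825 0.0233] tilt [ 0.004 -0.002 -1.   ] yaw(tool x) deg 120.13 j [ 0.01  0.24  1.94 -0.    0.96 -0.51] shift [0.0342 0.0015 0.0012] rz 0.753
```

In the tool's units: 0.033 m is 0.33, 0.029 m is 0.29, 0.69 rad is 6.9.

Emit:
drive_effector:
  plan:
    - [[0,0.05,0,0,0,0,0.9],[0,0.09,-0.01,0,0,0,1.8],[0,0.13,-0.015,0,0,0,2.6],[0,0.17,-0.02,0,0,0,3.5],[0,0.21,-0.02,0,0,0,4.4],[0,0.25,-0.01,0,0,0,5.2],[0,0.29,0,0,0,0,6.1],[0,0.33,0.01,0,0,0,6.9],[0,0.33,0.01,0,0,0,6.9],[0,0.33,0.01,0,0,0,6.9]]

```text
t: 11.03
position: [0.504, 0.1065, 0.0234]
tool_rot: [0.76, 0.649, -0.002, 0.005]
ft_force: [-0.5, -30.1, 2.6]
opening: -0.0001
gripper_force: 14.9
```

```bash
python3 - <<'E'
from h import *
print(ctrl.get_state()["moment"])
for d in(-180,-190,-193): rel(push(d,.016,.022),d+270)
im=ctrl.get_image("wrist");cv2.imwrite("pics/w5.png",im["frame"][:,:,::-1]);np.save("w5.npy",im,allow_pickle=True)
E
```

```text
[-4.91786811 -0.05689818 -0.01842135]
pos [0.504  0.1065 0.0234] tilt [ 0.004 -0.011 -1.   ] yaw(tool x) deg 81.0 j [ 0.06  0.22  1.96 -0.01  0.96  0.23] shift [-0.0031  0.0025  0.0014] rz -0.157
pos [0.504  0.1065 0.0234] tilt [ 0.004 -0.011 -1.   ] yaw(tool x) deg 81.0 j [ 0.06  0.22  1.96 -0.01  0.96  0.23] shift [ 0.004  -0.0008  0.0013] rz 0.017
pos [0.504  0.1065 0.0234] tilt [ 0.004 -0.011 -1.   ] yaw(tool x) deg 81.0 j [ 0.06  0.22  1.96 -0.01  0.96  0.23] shift [ 0.0062 -0.0016  0.0013] rz 0.070
```

View pics/w5.png

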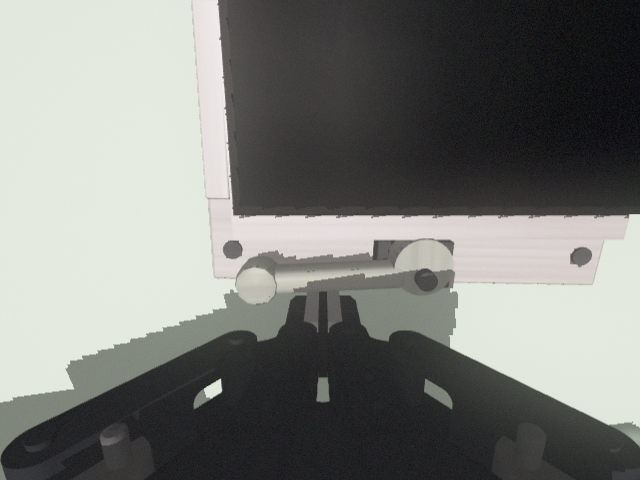

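The lever runs nearly parallel to the jig edge, knob at (257,282) and hub at (425,260), and the force has risen to 30 N. I'll check its angle and then back off.

```bash
python3 - <<'E'
from h import *
im=np.load("w5.npy",allow_pickle=True).item()
a=ray(im,[[257,284],[426,280]],.042);b=ray(im,[[280,277],[390,270]],.037);c=ray(im,[[215,277],[593,283]],.008)
for q in(a,b,c):print(q,np.degrees(np.arctan2(*(q[1]-q[0])[1::-1])))
E
```

```text
[[0.48263684 0.1272036  0.042     ]
 [0.54765732 0.11849191 0.042     ]] -7.631259594952854
[[0.49106064 0.12679572 0.037     ]
 [0.53504106 0.1228004  0.037     ]] -5.19068023883405
[[0.45411544 0.12106371 0.008     ]
 [0.63881744 0.08829559 0.008     ]] -10.060211151049488
```

Emit:
drive_effector:
  plan:
    - [[0,-0.1,0,0,0,0,0],[0,-0.3,0,0,0,0,0],[0,-0.4,0,0,0,0,0],[0,-0.4,0,-0.4,0,0,0],[0,-0.4,0,-0.8,0,0,0],[0,-0.4,0,-1.2,0,0,0],[0,-0.4,0,-1.2,0,0,0]]

```text
t: 11.67
position: [0.5017, 0.0733, 0.1511]
tool_rot: [0.761, 0.649, 0.006, 0.005]
ft_force: [1.9, 0.2, 1.5]
opening: -0.0001
gripper_force: 0.0
```

```bash
python3 - <<'E'
from h import *
im=ctrl.get_image("wrist");cv2.imwrite("pics/w6.png",im["frame"][:,:,::-1]);np.save("w6.npy",im,allow_pickle=True)
rel([.5,.07,.1])
E
```

```text
pos [0.5002 0.0733 0.1477] tilt [ 0.013  0.    -1.   ] yaw(tool x) deg 80.89 j [-0.01  0.    1.93  0.    1.2   0.15] shift [-0.0034 -0.0002  0.0477]
```

View pics/w6.png

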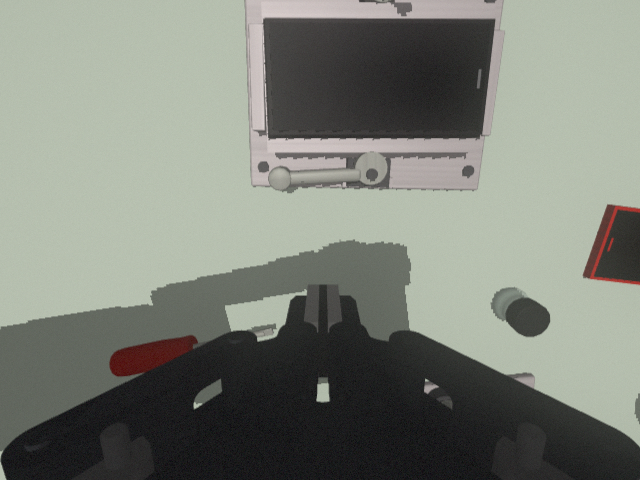

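The last view shows the lever shut, knob (280,178) to pivot (371,174). Its measured line is −5° to −8°, against −6.2° expected at the stop, and the robot is clear. One last look at the nut.

```bash
python3 - <<'E'
from h import *
im=ctrl.get_image("top");cv2.imwrite("pics/t7.png",np.clip(cv2.resize(im["frame"][180:330,130:330,::-1],None,fx=4,fy=4)*1.3,0,255).astype(np.uint8))
E
```

```text
(no output)
```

View pics/t7.png

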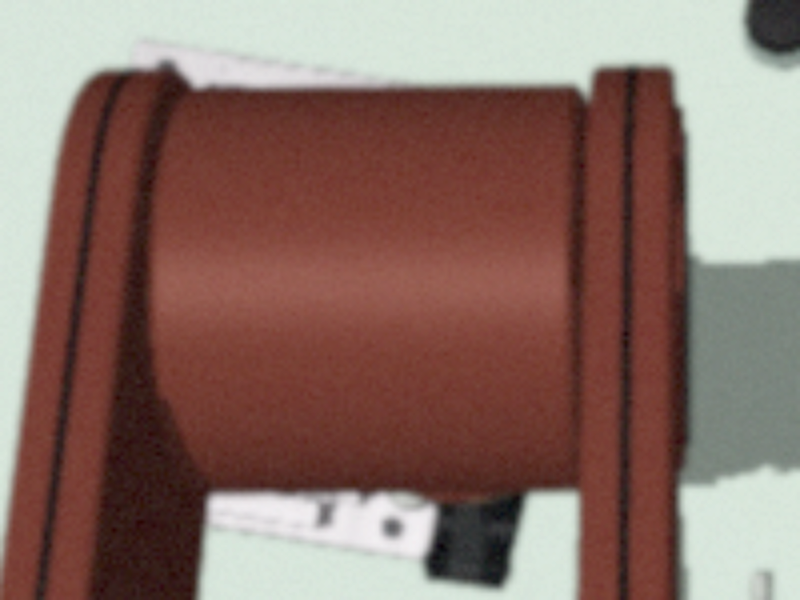

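The arm hides the nut in the top view. The 0.68 N·m reading and the wing seen at its stop angle after release are enough, so I'm handing in.

```bash
python3 -c "
from station import ctrl
print(ctrl.sign_off())"
```

```text
the job is handed in; nothing more can be done
None
```

I turned the nut to its stop first, then swung the lever shut to its stop, and handed the job in with the arm clear of the jig. The sign-off gave no verdict, I had no direct reading of the clamping force, and I could not check the nut again after the lever was shut.

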